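# Dry lid back on the biscuit box, sealed

## Robot

A 7-joint arm with a two-finger parallel gripper is mounted at the origin on a cart in front of the work surface, level with it; the furniture and walls round the work are solid. World frame = base frame: x ahead of the robot, y to its left, z up, the work surface at z = 0. Lengths are in m, angles in rad, forces in N, time in s.
With the tool pointing down it reaches from about 0.4 to 0.85 m from the base axis. Payload 10.4 kg.
Tool frame: the origin (TCP) lies at the very end of the fingers, on their centre line; the grasp point (between the pads) lies 19 mm behind it (manip.grasp_offset is the z of the grasp point in the tool frame, in m); z points along the fingers, x is the direction in which the jaws open and shut, and the axes are right-handed (so a half turn about z gives the same grasp; the last joint's range is limited). The gripper opens to 87 mm and grips with 3 to 60 N. Pads are 19 mm wide; open, the fingers measure 117 mm over their backs; the gripper's body (75 mm by 190 mm) begins 51 mm behind the grasp point.
Start: joints at [-1.218, 0.332, -0.065, 1.46, 0.022, 1.35, -0.088], TCP at [0.229, 0.581, 0.223] pointing down, gripper open.
Joint ranges: [-2.6, 2.6], [-0.5, 2.12], [-1.47, 1.34], [0.16, 2.42], [-1.27, 4.41], [0.06, 2.06], [-2.6, 2.6]. Speed limits (rad/s): [2.22, 2.22, 2.79, 2.79, 3.14, 3.14, 3.14].

## Interface

Orientations are given as a unit quaternion [w, x, y, z].
In Python, from cell import telemetry, cams, job, manip gives the robot as it stands.
- The arm moves only by the tool jog_arm, never from a script. Its arguments are lists of equal length, an entry for each row: "grip": the closure, from 0 (fully open) to 1 (shut); "travel": the shift along the tool's x, y, z in cm, a list of three; "roll": the turn about the tool's z in rad. In form: {"grip": [grip, ...], "travel": [[tx, ty, tz], ...], "roll": [roll, ...]}. A call has 1 to 10 rows; each row shifts and turns the commanded pose from where the row before left it, along the tool's axes as they then stand; what a row does not reach is not made up. A row lasts 1/10 s, in which the tool goes at most 50 mm and 8.59 degrees, less where a joint would pass 70% of its speed; a pose out of reach is approached as far as the arm can. A call with a gripper value outside its range is refused whole. The fingers move at their own pace and stop on an object; "newtons" is the grip in N (left out, the last holds). Time passes only in rows, so rows that do not move let the fingers close. It gives the time, the measured TCP pose, the force and the opening at its end, in the units of the state.
- telemetry.state(): the state, without advancing time (a new reading comes with each control period).
- cams.get_image(name): name is "scene" or "top"; returns a dict with "frame" (384x512x3 uint8, red, green, blue), "K" (3x3 intrinsics, pixels), "dist" ([k1, k2, p1, p2, k3] as OpenCV has them; the pictures are not rectified), "position" and "rotation" of the camera in the world. Camera axes: x right, y down, z forward; pixel columns grow to the right and rows downward; lengths in m; the calibration is good to about 2 mm. A picture is of the moment at which its call begins. There is no depth.
- job.job_done(): hands the job in, once; it reports no verdict.
The state is a dict: "time_s": time; "q": joint angles; "joint_vel": joint speeds; "effort": joint torques, N m; "tcp_pos": TCP position; "ee_rot": TCP orientation; "wrist_force": force on the tool from outside, world axes, zero at the start; "torque": the same for the moment, N m; "grip_width": opening from 0.0 (shut) to 1.0 (fully open).
Only numpy, scipy, OpenCV 4.12 (cv2) and the standard library are available. Lean on these libraries where they do the work, as an engineer would, in place of code of your own. Each camera call takes 0.05 s, during which the arm holds its last target.

## Task

The washed lid of the biscuit box is propped against the seed tin to dry. Lay it flat on the worktop, knob up, let go and feel whether its push-push knob is out or held in; if it is in, click it out so that the seal bars draw back. Then take the lid by its knob, set it down fully home into the rim of the box, click the knob in so that it stays in and locks the lid, and leave the other things standing where they are.

Things in the scene. Friction and masses are not known exactly. Their poses are not given: they have to be found in the camera images.
- box_lid: White plastic lid, 0.2 kg: oblong flange 110 (x) x 66 (y) x 10 mm, below it a tapered plug 16 mm deep (100 x 50 mm at the flange, 92 x 42 mm at its foot), on top an oblong knob. Origin: middle of the plug's underside; z out of the knob side, x along its length. Lying flat on the worktop its origin is at height 0. Turned end for end about z it fits the box just as well.
- lid_flange (a point): Middle of the lid's flange top, z = 26 mm in the lid's frame (flange z = 16 to 26 mm). At the start the lid leans on the tin about 58 degrees steep, knob side towards the robot, short lower end (-x) on the worktop, upper end beyond the tin's edge. Its long sides are free: fingers can pinch it across the 66 mm, tilted forward, then turn it flat in the air.
- knob_top (a point): Middle of the knob's top; it moves with the knob. Knob: straight-sided, 56 (lid x) x 26 mm (lid y). Out: 20 mm proud of the flange top, this point at z = 46 mm in the lid's frame. Held in: 6 mm lower, z = 40 mm, 14 mm proud. Out or in at random at the start. It can be gripped across the 26 mm in either state; fingers may go down to the flange top.
- knob_middle (a point): Point fixed in the lid at z = 36 mm, where a full push to the stop leaves the knob's top (10 mm below out). Push-push: a push to the stop flips the state on letting go (the flip needs 9.3 mm below out; less changes nothing). Spring: yields from 4.5 N (out) or 6 N (in), stop reached at about 9 N; a touch under 4 N feels its height without moving it.
- lid_foot (a point): Middle of the plug's underside, same point as the lid's origin. Two dark seal bars, 76 mm long, z = 3.5 to 8.5 mm, lie in the plug's long sides. Knob out: drawn in, the plug passes the box's mouth. Knob in: they stand 6.5 mm out to each side and the plug cannot enter; clicked in when the lid is home they go under the box's lip and hold the lid.
- biscuit_box: Clear plastic box with a row of round biscuits, 124 (x) x 80 (y) x 105 mm high, 0.5 to 1 kg, loose, upright on the worktop. Origin: middle of its underside; x along its length. The lid's flange sinks into a recess in its top, 116 x 72 mm, 10 mm deep; fully home the lid's origin is at z = 79 mm in this frame and its flange top is level with the rim.
- box_rim (a point): Middle of the box's top at the height of the rim, 105 mm above its underside. In the floor of the recess (top at 95 mm, 6 mm thick: the lip) is the mouth, 104 x 54 mm, which takes the lid's plug.
- seed_tin: Green oblong tin box, 154 mm long, 109 mm wide, 66 mm high, on which the lid leans. Its long axis (its own y) points towards the robot, a 109 mm side with the lid on it faces the robot. Origin: middle of its underside. Loose, 0.26 kg.
- kitchen_timer: Round red and white kitchen timer, 66 mm across, 43 mm high, a bystander. Origin: middle of its underside.
- spoon_rest: Cream ceramic spoon rest with red edge, 148 x 69 x 36 mm, a bystander. Origin: middle of its underside.
- tumbler: Clear drinking glass, 81 mm across, 92 mm high, a bystander. Origin: middle of its underside.

How it is judged:
On the way, in this order (a step that is already met when the one before it is completed fails the run):
1. the lid lies flat on the worktop, knob up and out, and is let go (angle between box_lid's own z axis and vertical below 0.08 rad and height (world z) of box_lid between -0.006 and 0.006 m and z of knob_top in the frame of box_lid above 0.0435 m and contact force between the fingers and box_lid below 0.1 N), for 0.2 s.
2. the lid sits fully home in the rim of the box with its knob still out (z of box_lid in the frame of biscuit_box between 0.075 and 0.0825 m and horizontal distance between box_lid and box_rim below 0.007 m and angle between the x axis of box_lid and the x axis of biscuit_box, either way round below 0.12 rad and angle between the z axis of box_lid and the z axis of biscuit_box, either way round below 0.06 rad and z of knob_top in the frame of box_lid above 0.0435 m), for 0.2 s.
At the end, for the whole second after the job is handed in: The box stands upright on the worktop; the lid is home in its rim (origin 79 mm above the box underside within 3.5 mm, centred within 7 mm, square within 7 degrees, level within 3.5 degrees), at rest, and its knob stays held in (top 37.5 to 42 mm over the lid origin) (z of box_lid in the frame of biscuit_box between 0.075 and 0.0825 m and horizontal distance between box_lid and box_rim below 0.007 m and angle between the x axis of box_lid and the x axis of biscuit_box, either way round below 0.12 rad and angle between the z axis of box_lid and the z axis of biscuit_box, either way round below 0.06 rad and z of knob_top in the frame of box_lid between 0.0375 and 0.042 m and angle between biscuit_box's own z axis and vertical below 0.06 rad and height (world z) of biscuit_box between -0.006 and 0.006 m and linear speed of box_lid below 0.02 m/s); the robot touches nothing.
It fails at once if the timer, the spoon rest or the tumbler is shifted more than 30 mm (distance of any of kitchen_timer, spoon_rest, tumbler from where it was at the start of the episode above 0.03 m).
It fails at once if the seed tin is shoved more than 60 mm (distance of seed_tin from where it was at the start of the episode above 0.06 m).
It fails at once if the biscuit box is tipped (angle between biscuit_box's own z axis and vertical above 0.35 rad).
It also fails if it takes over 72 s, if anything falls off the work surface, if the arm or the gripper's body presses on something with over 40 N, if the wrist force passes 120 N, or if a joint passes its speed limit or range.

## Working session

There is one attempt and no reset: what is moved stays moved. The work goes in short steps, Python scripts to look and compute and a tool call to move; the robot and the scene stay as the last step left them, time stands still between calls to the robot, and variables do not carry over. Pictures are saved under pics/ and viewed, and the job is handed in when it is done.

Besides the shell and the picture viewer there is one more tool, called after "Request:" as name(argument=value, ...) on one line, values as JSON. jog_arm: Moves the arm, as the interface text tells. Its arguments: {"type":"object","properties":{"grip":{"type":"array","items":{"type":"number"}},"travel":{"type":"array","items":{"type":"array","items":{"type":"number"}}},"roll":{"type":"array","items":{"type":"number"}},"newtons":{"type":"number"}},"required":["grip","travel","roll"]}

```bash
ls -la; mkdir -p pics; python3 - <<'E'
from cell import telemetry,cams,job,manip
import cv2
print(telemetry.state()); print([ (a,getattr(manip,a)) for a in dir(manip) if a[0]!='_'])
for n in ('scene','top'):
    d=cams.get_image(n); cv2.imwrite(f'pics/{n}0.png',cv2.cvtColor(d['frame'],cv2.COLOR_RGB2BGR))
    print(n,d['K'],d['dist'],d['position'],d['rotation'])
E
```

```text
total 12
drwxr-xr-x  3 agent agent 4096 Dec  7 14:54 .
drwxr-xr-x 23 root  root  4096 Dec  7 14:54 ..
drwxr-xr-x  2 agent agent 4096 Dec  7 14:54 pics
{'time_s': 0.0, 'q': array([-1.21759152,  0.33285248, -0.06469916,  1.46096268,  0.0216326 ,
        1.34992805, -0.08848501]), 'joint_vel': array([ 0.00042483, -0.001051  , -0.00164811, -0.0004014 ,  0.00163794,
        0.00137684, -0.00191841]), 'effort': array([ 7.54075354e-04, -6.23247528e+01,  2.56955973e-02, -3.89894629e+01,
       -6.11316715e-02,  3.95148376e-02,  1.58785647e-04]), 'tcp_pos': array([0.229257  , 0.58099778, 0.22175588]), 'ee_rot': array([ 4.50192816e-04,  8.26734767e-01,  5.62591412e-01, -5.70887674e-04]), 'wrist_force': array([ 0.75713318, -0.9672752 ,  0.09376517]), 'torque': array([ 0.02146276, -0.02656855, -0.05472843]), 'grip_width': 1.0019183067190036}
[('Unreachable', <class 'cell.Unreachable'>), ('grasp_offset', -0.0187)]
scene [[420.75488996   0.         254.4389744 ]
 [  0.         420.75488996 183.33896535]
 [  0.           0.           1.        ]] [-0.14984481  0.          0.          0.          0.        ] [-0.07173151 -1.09257589  0.78466083] [-0.49793846  0.83238669 -0.21226874  0.11887669]
top [[405.29022495   0.         258.34486047]
 [  0.         405.29022495 197.13793366]
 [  0.           0.           1.        ]] [-0.13139503  0.          0.          0.          0.        ] [0.28159971 0.08981391 1.45069072] [ 0.06374295 -0.69581469  0.71276033 -0.06124913]
```

View pics/scene0.png

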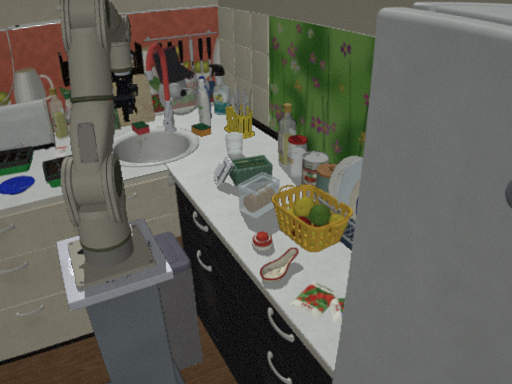

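View pics/top0.png

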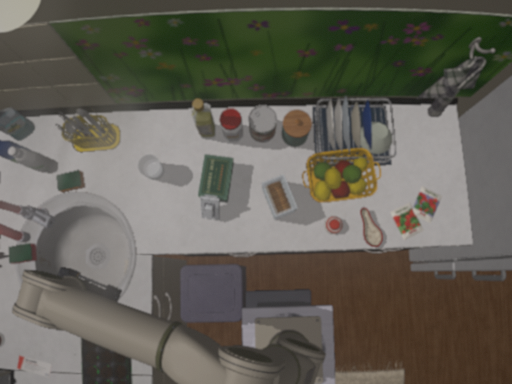

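```bash
python3 - <<'E'
import cv2
for n,(x0,y0,x1,y1) in {'scene':(200,100,440,280),'top':(150,50,390,230)}.items():
    im=cv2.imread(f'pics/{n}0.png')[y0:y1,x0:x1]
    cv2.imwrite(f'pics/{n}0z.png',cv2.resize(im,None,fx=3.3,fy=3.3,interpolation=cv2.INTER_CUBIC))
E
python3 - <<'E'
import cv2
for n,(x0,y0,x1,y1) in {'scene':(200,140,300,220),'top':(180,140,310,230)}.items():
    im=cv2.imread(f'pics/{n}0.png')[y0:y1,x0:x1]
    cv2.imwrite(f'pics/{n}0z.png',cv2.resize(im,None,fx=6,fy=6,interpolation=cv2.INTER_CUBIC))
E
```

```text
(no output)
```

View pics/scene0z.png

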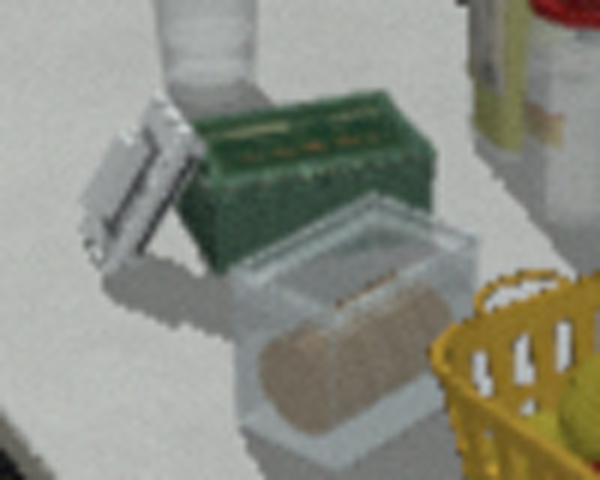

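View pics/top0z.png

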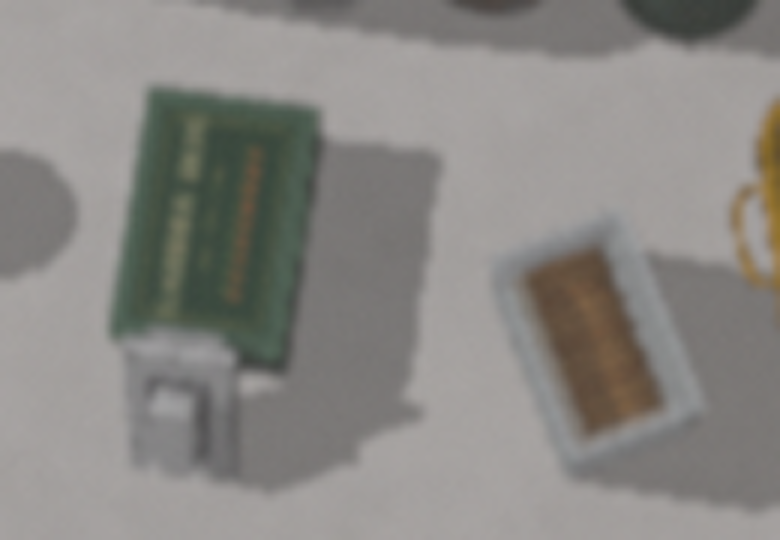

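```bash
cat > h.py <<'E'
import numpy as np,cv2
from scipy.spatial.transform import Rotation as R
from cell import telemetry,cams
def grab(n,save=None):
    d=cams.get_image(n)
    if save: cv2.imwrite(f'pics/{save}.png',cv2.cvtColor(d['frame'],cv2.COLOR_RGB2BGR))
    return d
def rot(d):
    q=np.array(d['rotation']); return R.from_quat(q[[1,2,3,0]]).as_matrix()
def ray(d,px):
    p=cv2.undistortPoints(np.array(px,float).reshape(-1,1,2),d['K'],d['dist']).reshape(-1,2)
    v=np.c_[p,np.ones(len(p))]@rot(d).T
    return np.array(d['position']),v
def plane(d,px,z):
    o,v=ray(d,px); return o+v*((z-o[2])/v[:,2])[:,None]
def tri(d1,p1,d2,p2):
    o1,v1=ray(d1,p1); o2,v2=ray(d2,p2); out=[]
    for a,b in zip(v1,v2):
        a=a/np.linalg.norm(a);b=b/np.linalg.norm(b)
        s=np.linalg.lstsq(np.c_[a,-b],o2-o1,rcond=None)[0]
        A=o1+a*s[0];B=o2+b*s[1]; out.append(np.r_[(A+B)/2,np.linalg.norm(A-B)])
    return np.array(out)
def proj(d,P):
    Rm=rot(d).T; t=-Rm@np.array(d['position'])
    return cv2.projectPoints(np.array(P,float).reshape(-1,1,3),cv2.Rodrigues(Rm)[0],t,d['K'],d['dist'])[0].reshape(-1,2)
def crop(d,x0,y0,x1,y1,name,f=6):
    im=cv2.cvtColor(d['frame'],cv2.COLOR_RGB2BGR)[y0:y1,x0:x1]
    cv2.imwrite(f'pics/{name}.png',cv2.resize(im,None,fx=f,fy=f,interpolation=cv2.INTER_CUBIC))
def st():
    s=telemetry.state()
    print('t',round(s['time_s'],2),'tcp',np.round(s['tcp_pos'],4),'rot',np.round(R.from_quat(np.array(s['ee_rot'])[[1,2,3,0]]).as_matrix(),3).tolist(),'F',np.round(s['wrist_force'],2),'w',round(s['grip_width'],3))
    return s
E
python3 - <<'E'
from h import *
s=st()
ds={n:grab(n) for n in('scene','top')}
for n,d in ds.items():
    print(n,proj(d,[s['tcp_pos'],[0,0,0]]))
    hsv=cv2.cvtColor(d['frame'],cv2.COLOR_RGB2HSV)
    m=cv2.inRange(hsv,(50,60,20),(90,255,160))
    if n=='top': m[:, :190]=0;m[:,245:]=0;m[:145]=0;m[230:]=0
    else: m[:150]=0;m[190:]=0;m[:,:220]=0;m[:,275:]=0
    c=max(cv2.findContours(m,0,2)[0],key=cv2.contourArea)
    print(n,cv2.contourArea(c),cv2.approxPolyDP(c,2.5,True).reshape(-1,2).tolist(), cv2.boxPoints(cv2.minAreaRect(c)).round(1).tolist())
d=ds['top']
# zoom px: z/6+ (180,140)
Z=lambda l:[[180+a/6,140+b/6] for a,b in l]
print('tin top z66',plane(d,Z([(150,88),(320,108),(285,370),(110,335)]),.066).round(4))
print('box rim z105',plane(d,Z([(492,262),(610,212),(705,408),(570,475)]),.105).round(4))
print('edge',plane(d,[(200,252),(300,250)],0))
E
```

```text
t 0.1 tcp [0.2293 0.5811 0.2218] rot [[0.367, 0.93, -0.0], [0.93, -0.367, -0.001], [-0.001, 0.0, -1.0]] F [-0.03 -0.05 -0.38] w 1.0
scene [[128.38633149 117.79018765]
 [109.62917315 255.76348733]]
scene 648.0 [[271, 165], [263, 156], [233, 160], [235, 172], [230, 174], [236, 184], [261, 170], [270, 173]] [[226.1999969482422, 162.1999969482422], [265.8999938964844, 149.3000030517578], [273.20001220703125, 171.89999389648438], [233.5, 184.8000030517578]]
top [[100.00140703 288.83788895]
 [288.47810534 349.92075434]]Traceback (most recent call last):
  File "<stdin>", line 10, in <module>
ValueError: max() iterable argument is empty
```

```bash
python3 - <<'E'
from h import *
d=grab('top'); ds=grab('scene')
f=d['frame']; hsv=cv2.cvtColor(f,cv2.COLOR_RGB2HSV); print(hsv[180,215],hsv[165,210], f[200,207],f[205,213],f[190,190])
m=cv2.inRange(hsv,(40,50,10),(95,255,200)); m[:, :190]=0;m[:,245:]=0;m[:145]=0;m[230:]=0
c=max(cv2.findContours(m,0,2)[0],key=cv2.contourArea)
print(cv2.contourArea(c),cv2.approxPolyDP(c,2.5,True).reshape(-1,2).tolist(), cv2.boxPoints(cv2.minAreaRect(c)).round(1).tolist())
Z=lambda l:[[180+a/6,140+b/6] for a,b in l]
S=lambda l:[[200+a/6,140+b/6] for a,b in l]
def sq(P):
    print(P.round(4).tolist(),'sides',np.linalg.norm(np.roll(P,-1,0)-P,axis=1).round(4), 'ang',[np.degrees(np.arctan2(*(v[1::-1]))).round(1) for v in np.roll(P,-1,0)-P],'c',P.mean(0).round(4))
tin=Z([(150,88),(320,108),(285,370),(110,335)]); box=Z([(492,262),(610,212),(705,408),(570,475)])
sq(plane(d,tin,.066)); sq(plane(d,box,.105))
print('edge',plane(d,[(200,252),(300,250)],0))
# two view: box rim corners: scene: left front(232,275) back(375,195) right(478,240) near(340,320)?
print(tri(d,Z([(492,262),(610,212),(705,408),(570,475)]),ds,S([(375,195),(478,240),(338,328),(232,270)])).round(4))
print('lid top ends', plane(d,Z([(125,345),(238,365)]),.098).round(4),'low',plane(d,Z([(138,468),(238,475)]),.01).round(4))
print(proj(d,[[.55,.2,0],[.55,.2,.1]]))
E
```

```text
[63 41 74] [49 47 93] [133 132 133] [102 101 101] [163 160 158]
5.5 [[217, 177], [217, 185]] [[216.0, 177.0], [218.0, 177.0], [218.0, 185.0], [216.0, 185.0]]
[[0.6872, 0.2777, 0.066], [0.6722, 0.177, 0.066], [0.516, 0.1991, 0.066], [0.5391, 0.3008, 0.066]] sides [0.1018 0.1577 0.1043 0.15  ] ang [np.float64(-98.5), np.float64(171.9), np.float64(77.2), np.float64(-8.9)] c [0.6036 0.2386 0.066 ]
[[0.5685, 0.0782, 0.105], [0.5958, 0.0105, 0.105], [0.4821, -0.0389, 0.105], [0.4462, 0.0378, 0.105]] sides [0.0731 0.1241 0.0847 0.1288] ang [np.float64(-68.0), np.float64(-156.5), np.float64(115.0), np.float64(18.3)] c [0.5231 0.0219 0.105 ]
edge [[ 0.34726773  0.30486161  0.        ]
 [ 0.34614393 -0.05203897  0.        ]]
[[ 0.572   0.0768  0.1051  0.0075]
 [ 0.6014  0.0083  0.0985  0.0086]
 [ 0.4852 -0.0405  0.0979  0.0046]
 [ 0.453   0.0352  0.1057  0.0146]]
lid top ends [[0.5271 0.2873 0.098 ]
 [0.5141 0.2232 0.098 ]] low [[0.4681 0.2923 0.01  ]
 [0.4626 0.2323 0.01  ]]
[[228.6146796  195.45877209]
 [226.32856528 190.16273925]]
```

```bash
python3 - <<'E'
from h import *
for n,(x0,y0,x1,y1) in {'scene':(208,150,248,190),'top':(190,190,230,225)}.items():
    fs=[grab(n)['frame'].astype(float) for _ in range(3)]
    im=np.mean(fs,0)[y0:y1,x0:x1]; im=np.clip((im-40)*1.5,0,255).astype(np.uint8)[:,:,::-1]
    im=cv2.resize(np.ascontiguousarray(im),None,fx=15,fy=15,interpolation=cv2.INTER_CUBIC)
    for k in range(0,im.shape[1],75): cv2.putText(im,str(x0+k//15),(k,10),0,.35,(0,0,255),1); cv2.line(im,(k,0),(k,im.shape[0]),(0,0,255) if k%150==0 else (0,100,180),1)
    for k in range(0,im.shape[0],75): cv2.putText(im,str(y0+k//15),(0,k+10),0,.35,(255,0,0),1); cv2.line(im,(0,k),(im.shape[1],k),(255,0,0),1)
    cv2.imwrite(f'pics/{n}1z.png',im)
E
```

```text
(no output)
```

View pics/scene1z.png

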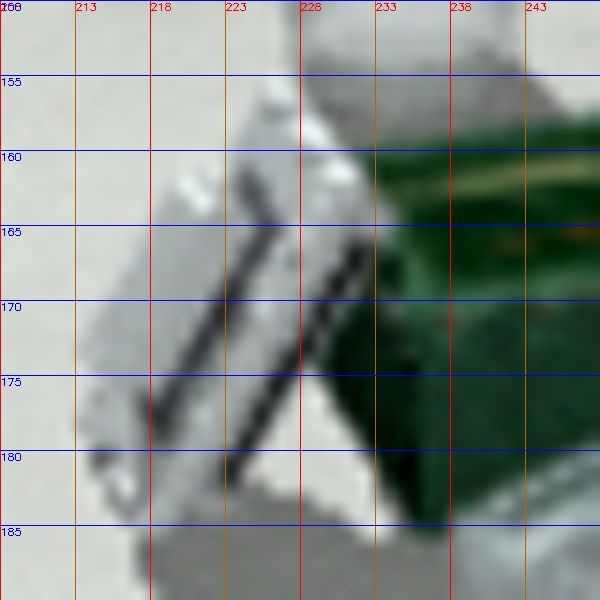

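View pics/top1z.png

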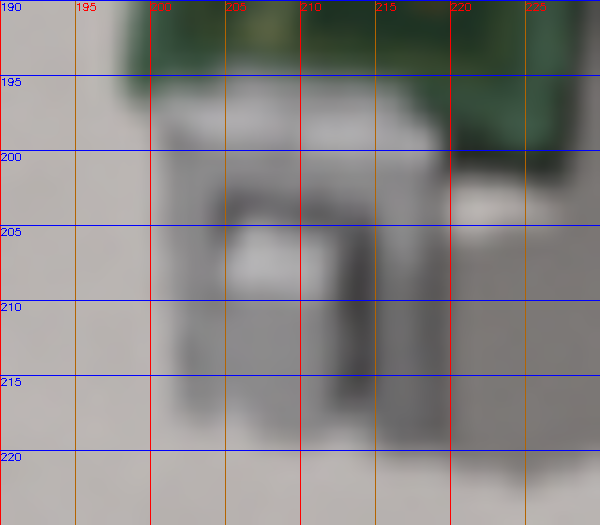

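```bash
python3 - <<'E'
from h import *
d=grab('top'); ds=grab('scene')
T=[(200.6,199.3),(219,201),(201.8,217.8),(219.5,220.8)]
S=[(225.3,157),(230.5,163.5),(213.5,180.5),(218,185.5)]
P=tri(d,T,ds,S); print(P.round(4)); P=P[:,:3]
print([np.linalg.norm(P[a]-P[b]).round(4) for a,b in((0,1),(2,3),(0,2),(1,3))])
u=P[:2].mean(0)-P[2:].mean(0);print('c',P.mean(0),'steep',np.degrees(np.arcsin(u[2]/np.linalg.norm(u))),'yaw',np.degrees(np.arctan2(u[1],u[0])))
for yaw in(-5,-8,-11):
    y=np.radians(yaw); 
    w=P[:2].mean(0)[:2]; print(yaw)
E
```

```text
[[ 0.5242  0.2882  0.0924  0.0048]
 [ 0.5169  0.2252  0.0922  0.005 ]
 [ 0.4724  0.2979 -0.0028  0.0038]
 [ 0.461   0.2317  0.0087  0.0087]]
[np.float64(0.0634), np.float64(0.0682), np.float64(0.1088), np.float64(0.1007)]
c [0.49364266 0.26072713 0.04762967] steep 58.63008843276456 yaw -8.576806302072754
-5
-8
-11
```

Request:
jog_arm(grip=[0,0,0,0,0,0,0,0,0,0], travel=[[-2.2,4.17,0],[-2.2,4.17,0],[-2.2,4.17,0],[-2.2,4.17,0],[-2.2,4.17,0],[-2.2,4.17,0],[-2.2,4.17,0],[-2.2,4.17,0],[-2.2,4.17,0],[0,0,0]], roll=[0,0,0,0,0,0,0,0,0,0], newtons=15)

```text
time_s: 1.7
tcp_pos: [0.5101, 0.2525, 0.2228]
ee_rot: [0.002, 0.83, 0.558, 0.0]
wrist_force: [-0.1, 0.3, 0.1]
grip_width: 0.998
```

Request:
jog_arm(grip=[0,0,0], travel=[[0,0,0],[0,0,0],[0,0,0]], roll=[-0.11,-0.115,0])

```text
time_s: 2.0
tcp_pos: [0.5057, 0.2596, 0.2226]
ee_rot: [-0.0, 0.758, 0.652, 0.0]
wrist_force: [-0.6, 0.7, 0.1]
grip_width: 0.999
```

```bash
python3 - <<'E'
from h import *
s=st()
M=R.from_quat(np.array(s['ee_rot'])[[1,2,3,0]]).as_matrix()
print('to grasp tool cm',(M.T@(np.array([.506,.2587,.044])-s['tcp_pos'])*100).round(2), np.degrees(np.arctan2(M[1,0],M[0,0])))
E
```

```text
t 2.0 tcp [0.5057 0.2596 0.2226] rot [[0.149, 0.989, -0.0], [0.989, -0.149, 0.0], [0.0, -0.0, -1.0]] F [-0.62  0.74  0.13] w 0.999
to grasp tool cm [-0.09  0.04 17.86] 81.45902993154951
```

Request:
jog_arm(grip=[0,0,0,0,0,0], travel=[[-0.1,0,3],[0,0,3],[0,0,3],[0,0,2.5],[0,0,0],[0,0,0]], roll=[0,0,0,0,0,0])

```text
time_s: 2.6
tcp_pos: [0.5057, 0.2587, 0.1082]
ee_rot: [0.0, 0.759, 0.651, -0.0]
wrist_force: [0.3, -0.4, 0.9]
grip_width: 1.001
```

```bash
python3 - <<'E'
from h import *
d=grab('scene'); crop(d,190,110,270,200,'s2',8)
d=grab('top'); crop(d,180,140,260,230,'t2',6)
E
```

```text
(no output)
```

View pics/s2.png

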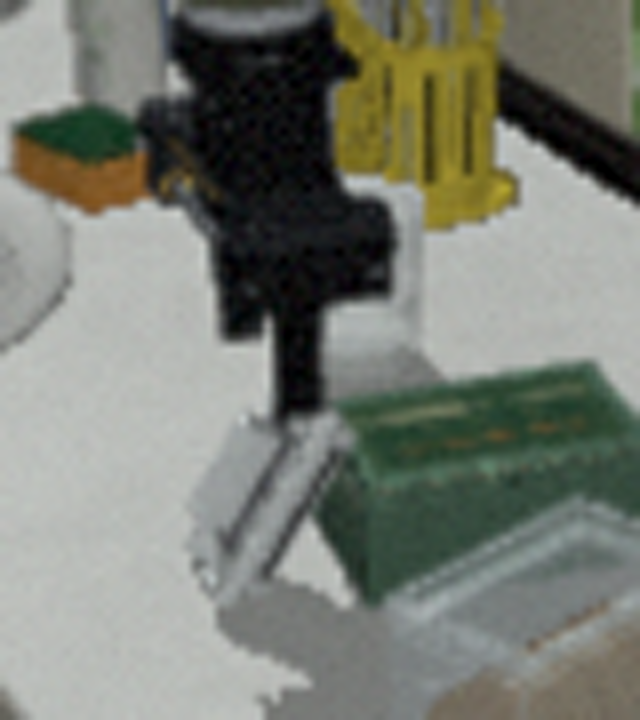

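View pics/t2.png

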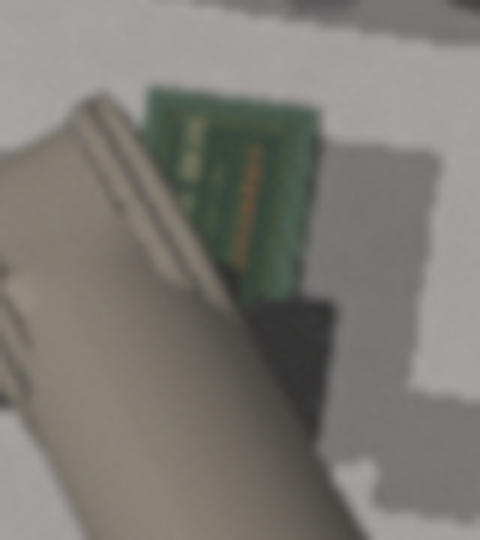

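```bash
python3 - <<'E'
from h import *
d=grab('scene')
print((proj(d,[[.499,.216,.108],[.5125,.302,.108]])-[190,110])*8)
E
```

```text
[[291.15321282 414.14420356]
 [242.68324363 342.73864621]]
```

Request:
jog_arm(grip=[0,0,0], travel=[[0,0,1],[0,0,1],[0,0,0]], roll=[0,0,0])

```text
time_s: 3.05
tcp_pos: [0.5047, 0.258, 0.0858]
ee_rot: [-0.0, 0.758, 0.652, -0.001]
wrist_force: [-0.0, -0.2, -0.9]
grip_width: 1.001
```

Request:
jog_arm(grip=[0,0,0,0], travel=[[0,0.1,1.5],[0,0,1.5],[0,0,1.1],[0,0,0]], roll=[0,0,0,0])

```text
time_s: 3.45
tcp_pos: [0.5054, 0.2576, 0.0442]
ee_rot: [-0.0, 0.758, 0.652, -0.002]
wrist_force: [-0.8, 0.1, 1.1]
grip_width: 1.0
```

Request:
jog_arm(grip=[0.3,0.5,0.5,0.5,0.5,0.5], travel=[[0,0,0],[0,0,0],[0,0,0],[0,0,0],[0,0,0],[0,0,0]], roll=[0,0,0,0,0,0], newtons=20)

```text
time_s: 4.05
tcp_pos: [0.5071, 0.2589, 0.0472]
ee_rot: [-0.0, 0.758, 0.652, 0.001]
wrist_force: [0.0, 2.2, 5.4]
grip_width: 0.756
```

```bash
python3 - <<'E'
from h import *
st()
d=grab('scene'); crop(d,190,110,270,200,'s3',8)
E
```

```text
t 4.05 tcp [0.5071 0.2589 0.0472] rot [[0.15, 0.989, 0.001], [0.989, -0.15, 0.001], [0.001, 0.001, -1.0]] F [0.05 2.21 5.39] w 0.756
```

View pics/s3.png

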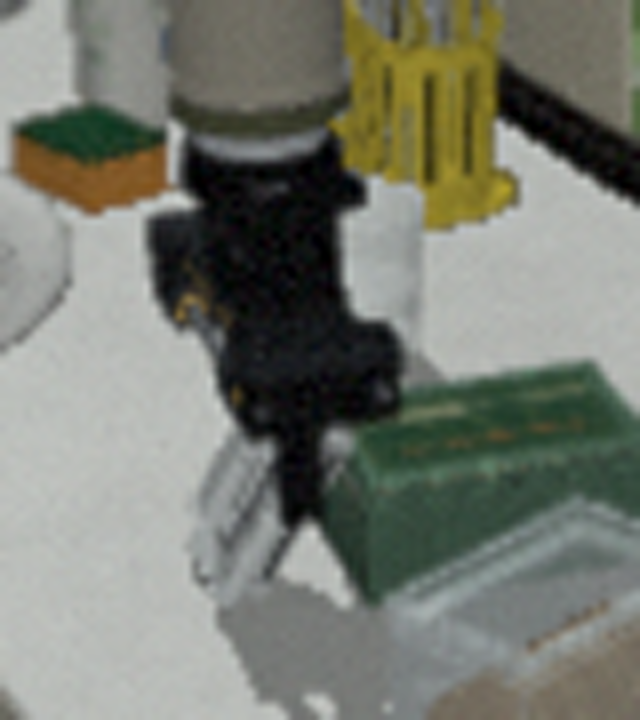

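Request:
jog_arm(grip=[0.5,0.5,0.5,0.5,0.5,0.5], travel=[[0,0,-1],[0,0,-1.5],[0,0,-1.5],[0,0,-1],[0,0,0],[0,0,0]], roll=[0,0,0,0,0,0])

```text
time_s: 4.7
tcp_pos: [0.5066, 0.2583, 0.0967]
ee_rot: [-0.0, 0.758, 0.652, 0.0]
wrist_force: [-0.1, 0.3, -2.4]
grip_width: 0.758
```

Request:
jog_arm(grip=[0.5,0.5,0.5,0.5,0.5,0.5], travel=[[0,-2,0],[0,-2.5,0],[0,-2.5,0],[0,-2,0],[0,-1,0],[0,0,0]], roll=[0,0,0,0,0,0])

```text
time_s: 5.3
tcp_pos: [0.4068, 0.2736, 0.0962]
ee_rot: [-0.0, 0.758, 0.652, -0.0]
wrist_force: [0.5, 0.6, -1.6]
grip_width: 0.756
```

```bash
python3 - <<'E'
from h import *
st()
d=grab('scene'); crop(d,170,110,270,200,'s4',8)
E
```

```text
t 5.3 tcp [0.4068 0.2736 0.0962] rot [[0.149, 0.989, -0.001], [0.989, -0.149, -0.0], [-0.0, -0.001, -1.0]] F [ 0.52  0.63 -1.59] w 0.756
```

View pics/s4.png

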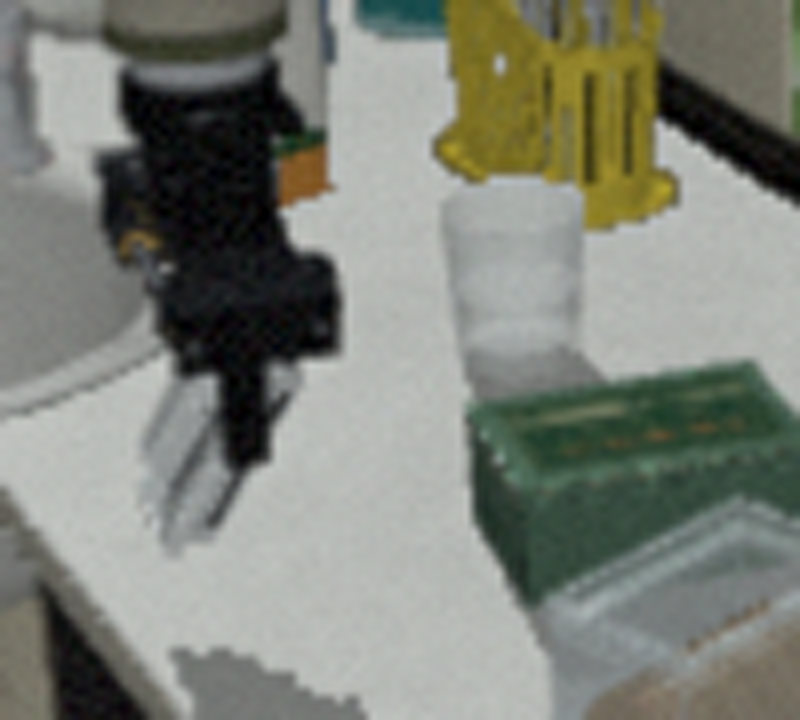

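Request:
jog_arm(grip=[0.5,0.5,0.5,0.5,0.5,0.5,0.5], travel=[[0,1,0.5],[0,0,1.5],[0,0,1.5],[0,0,1.3],[0,0.7,0.3],[0,0.7,0.3],[0,0,0]], roll=[0,0,0,0,0,0,0], newtons=10)

```text
time_s: 6.05
tcp_pos: [0.4329, 0.2691, 0.0424]
ee_rot: [0.0, 0.759, 0.651, 0.0]
wrist_force: [1.1, 0.1, -2.7]
grip_width: 0.758
```

Request:
jog_arm(grip=[0.5,0.5,0.5,0.5], travel=[[0,0.7,0.5],[0,0.7,0.5],[0,0,0],[0,0,0]], roll=[0,0,0,0])

```text
time_s: 6.45
tcp_pos: [0.4455, 0.2676, 0.0324]
ee_rot: [-0.0, 0.758, 0.652, -0.0]
wrist_force: [0.1, -0.8, -1.1]
grip_width: 0.753
```

```bash
python3 - <<'E'
from h import *
st()
d=grab('scene'); crop(d,170,110,270,200,'s5',8)
E
```

```text
t 6.45 tcp [0.4455 0.2676 0.0324] rot [[0.151, 0.989, -0.0], [0.989, -0.151, 0.0], [-0.0, -0.0, -1.0]] F [ 0.15 -0.83 -1.11] w 0.753
```

View pics/s5.png

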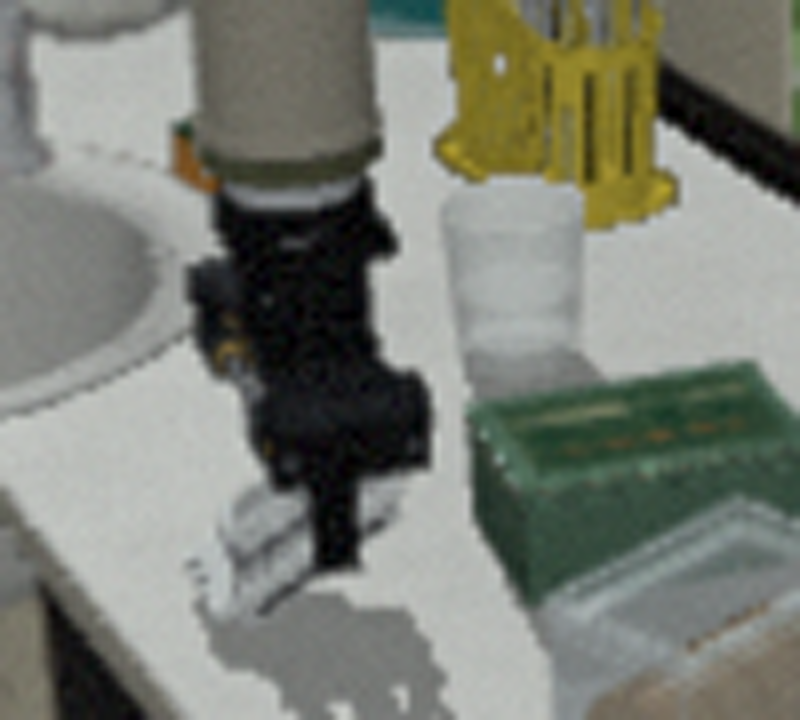

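Request:
jog_arm(grip=[0.5,0.5,0.5,0.5,0.5,0.5], travel=[[0,0.6,0.6],[0,0.5,0.7],[0,0.4,0.7],[0,0.2,0.5],[0,0.1,0.3],[0,0,0]], roll=[0,0,0,0,0,0])

```text
time_s: 7.1
tcp_pos: [0.4632, 0.2648, 0.0042]
ee_rot: [-0.0, 0.758, 0.652, -0.0]
wrist_force: [-0.3, 0.1, -1.1]
grip_width: 0.757
```

```bash
python3 - <<'E'
from h import *
st()
d=grab('scene'); crop(d,170,110,270,200,'s6',8)
E
```

```text
t 7.1 tcp [0.4632 0.2648 0.0042] rot [[0.15, 0.989, -0.0], [0.989, -0.15, -0.0], [-0.0, -0.0, -1.0]] F [-0.33  0.12 -1.09] w 0.757
```

View pics/s6.png

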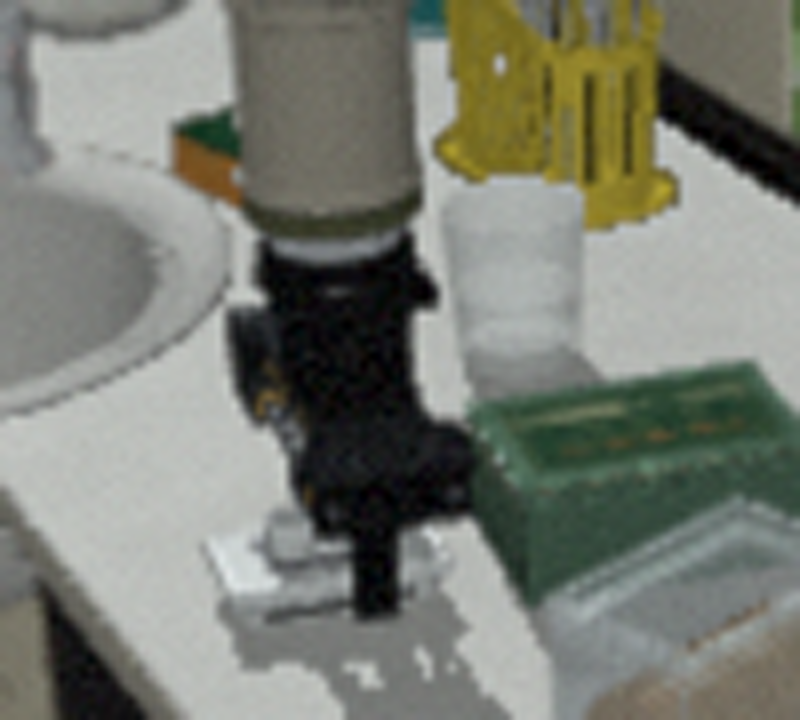

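Lid is nearly flat, knob up. Release and rise, then look.

Request:
jog_arm(grip=[0.3,0,0,0], travel=[[0,0,0],[0,0,0],[0,0,0],[0,0,0]], roll=[0,0,0,0])

```text
time_s: 7.55
tcp_pos: [0.4631, 0.2651, 0.0046]
ee_rot: [-0.0, 0.758, 0.652, 0.0]
wrist_force: [-0.2, -0.0, -0.2]
grip_width: 0.942
```

Request:
jog_arm(grip=[0,0,0,0,0,0,0,0], travel=[[0,0,-2],[0,0,-4],[0,0,-4],[0,0,-4],[4,-1,0],[5,0,0],[5,0,0],[0,0,0]], roll=[0,0,0,0,0,0,0,0])

```text
time_s: 8.35
tcp_pos: [0.4717, 0.412, 0.1435]
ee_rot: [-0.001, 0.756, 0.655, 0.0]
wrist_force: [-1.3, -0.0, -1.3]
grip_width: 0.997
```

```bash
cat > look.py <<'E'
from h import *
import sys
def zoom(n,box,f,name,k=5):
    x0,y0,x1,y1=box
    fr=grab(n)['frame'].astype(float)
    im=np.clip((fr[y0:y1,x0:x1]-40)*1.4,0,255).astype(np.uint8)[:,:,::-1]
    im=cv2.resize(np.ascontiguousarray(im),None,fx=f,fy=f,interpolation=cv2.INTER_CUBIC)
    for a in range(0,x1-x0,k): cv2.line(im,(a*f,0),(a*f,im.shape[0]),(0,100,200),1); cv2.putText(im,str(x0+a),(a*f,10),0,.35,(0,0,255),1)
    for a in range(0,y1-y0,k): cv2.line(im,(0,a*f),(im.shape[1],a*f),(255,0,0),1); cv2.putText(im,str(y0+a),(0,a*f+10),0,.35,(255,0,0),1)
    cv2.imwrite(f'pics/{name}.png',im)
E
python3 - <<'E'
from look import *
st()
zoom('scene',(190,150,250,195),12,'s7'); zoom('top',(190,185,240,230),12,'t7')
E
```

```text
t 8.35 tcp [0.4717 0.412  0.1435] rot [[0.143, 0.99, -0.002], [0.99, -0.143, 0.002], [0.002, -0.002, -1.0]] F [-1.27 -0.01 -1.31] w 0.997
```

View pics/s7.png

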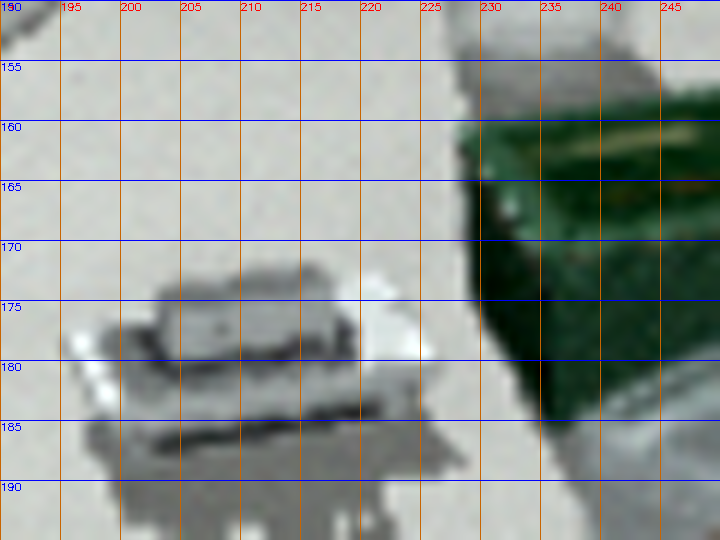

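View pics/t7.png

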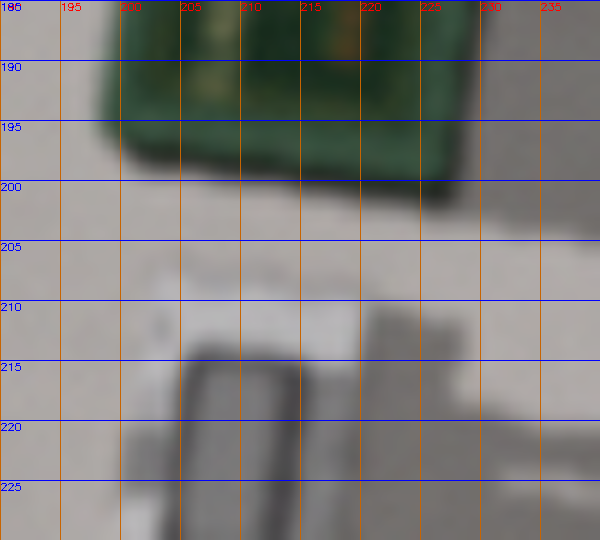

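```bash
python3 - <<'E'
from look import *
zoom('top',(192,200,242,250),12,'t8')
E
```

```text
(no output)
```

View pics/t8.png

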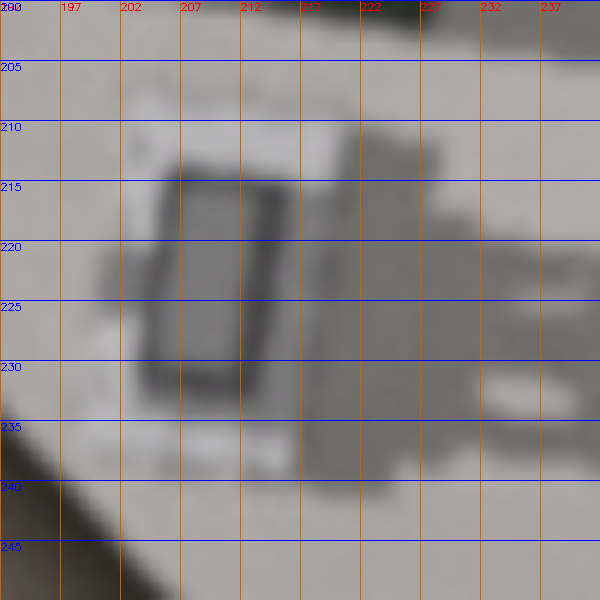

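```bash
python3 - <<'E'
from h import *
d=grab('top'); ds=grab('scene')
P=plane(d,[(203,208.2),(220,210),(216.5,239),(199.3,237.3)],.026)
print(P.round(4),P.mean(0).round(4),np.linalg.norm(np.roll(P,-1,0)-P,axis=1).round(4),[np.degrees(np.arctan2(v[1],v[0])).round(1) for v in np.roll(P,-1,0)-P])
for z in(.04,.046):
    K=plane(d,[(205.5,213.5),(213.5,214),(211.5,231.5),(204.3,231)],z);print(z,K.mean(0).round(4),np.linalg.norm(np.roll(K,-1,0)-K,axis=1).round(4))
# predict scene pixels for lid model
c=P.mean(0);yaw=np.radians(-8.6)
ux=np.array([np.cos(yaw),np.sin(yaw),0]);uy=np.array([-ux[1],ux[0],0])
for nm,hx,hy,z in(('fl',.055,.033,.026),('k40',.028,.013,.04),('k46',.028,.013,.046)):
    Q=[np.r_[c[:2],z]+ux*a*hx+uy*b*hy for a,b in((1,1),(1,-1),(-1,-1),(-1,1))]
    print(nm,'scene',proj(ds,Q).round(1).tolist(),'top',proj(d,Q).round(1).tolist())
E
```

```text
[[0.5013 0.2901 0.026 ]
 [0.4934 0.2293 0.026 ]
 [0.3905 0.2425 0.026 ]
 [0.3978 0.3034 0.026 ]] [0.4457 0.2663 0.026 ] [0.0613 0.1037 0.0613 0.1043] [np.float64(-97.4), np.float64(172.7), np.float64(83.2), np.float64(-7.3)]
0.04 [0.448  0.2681 0.04  ] [0.0284 0.062  0.0254 0.0619]
0.046 [0.4473 0.2673 0.046 ] [0.0283 0.0617 0.0253 0.0616]
fl scene [[220.8, 173.0], [225.4, 180.3], [197.5, 185.2], [193.8, 177.6]] top [[202.8, 207.2], [221.1, 209.5], [216.7, 240.2], [198.2, 237.7]]
k40 scene [[215.4, 173.1], [217.1, 176.0], [203.0, 178.4], [201.4, 175.5]] top [[206.7, 214.8], [214.0, 215.7], [211.7, 231.5], [204.4, 230.5]]
k46 scene [[215.3, 171.8], [217.0, 174.6], [202.8, 177.0], [201.3, 174.1]] top [[206.5, 214.6], [213.8, 215.5], [211.5, 231.3], [204.1, 230.4]]
```

Request:
jog_arm(grip=[1,1,1,1,1,1,1,1,1,1], travel=[[-5,0,0],[-5,0,0],[-4.7,-0.2,0],[0,0,2],[0,0,3],[0,0,2.5],[0,0,0.8],[0,0,0],[0,0,0],[0,0,0]], roll=[0,0,0,0,0,0,0,0,0,0])

```text
time_s: 9.6
tcp_pos: [0.4511, 0.2603, 0.063]
ee_rot: [0.0, 0.758, 0.652, 0.001]
wrist_force: [-0.2, -0.5, -0.2]
grip_width: 0.173
```

```bash
python3 - <<'E'
from h import *
st()
E
```

```text
t 9.6 tcp [0.4511 0.2603 0.063 ] rot [[0.151, 0.989, 0.002], [0.989, -0.151, 0.001], [0.002, 0.002, -1.0]] F [-0.22 -0.51 -0.21] w 0.173
```

Request:
jog_arm(grip=[1,1,1,1,1], travel=[[0.6,-0.4,0.3],[0,0,0.4],[0,0,0.2],[0,0,0],[0,0,0]], roll=[0,0,0,0,0])

```text
time_s: 10.1
tcp_pos: [0.4472, 0.2662, 0.0525]
ee_rot: [0.0, 0.758, 0.652, -0.0]
wrist_force: [-0.9, 0.2, 1.6]
grip_width: 0.005
```

Request:
jog_arm(grip=[1,1], travel=[[0,0,0.2],[0,0,0]], roll=[0,0])

```text
time_s: 10.3
tcp_pos: [0.4471, 0.2663, 0.0503]
ee_rot: [-0.0, 0.758, 0.652, -0.0]
wrist_force: [-0.4, 0.4, 0.4]
grip_width: 0.007
```

Request:
jog_arm(grip=[1,1], travel=[[0,0,0.2],[0,0,0]], roll=[0,0])

```text
time_s: 10.5
tcp_pos: [0.4471, 0.2663, 0.0483]
ee_rot: [-0.0, 0.758, 0.652, -0.0]
wrist_force: [0.0, -0.5, -0.5]
grip_width: 0.003
```

Request:
jog_arm(grip=[1,1], travel=[[0,0,0.2],[0,0,0]], roll=[0,0])

```text
time_s: 10.7
tcp_pos: [0.4473, 0.2665, 0.0465]
ee_rot: [-0.0, 0.758, 0.652, 0.0]
wrist_force: [-0.6, 0.2, -0.4]
grip_width: 0.003
```

Request:
jog_arm(grip=[1,1], travel=[[0,0,0.1],[0,0,0]], roll=[0,0])

```text
time_s: 10.9
tcp_pos: [0.4474, 0.2665, 0.0458]
ee_rot: [-0.0, 0.758, 0.652, 0.0]
wrist_force: [-1.1, -0.9, 4.7]
grip_width: 0.006
```

Request:
jog_arm(grip=[1,1], travel=[[0,0,0.1],[0,0,0]], roll=[0,0])

```text
time_s: 11.1
tcp_pos: [0.4473, 0.2665, 0.0446]
ee_rot: [-0.0, 0.758, 0.652, 0.0]
wrist_force: [-0.6, -0.0, 4.7]
grip_width: 0.006
```

Request:
jog_arm(grip=[1,1], travel=[[0,0,0.1],[0,0,0]], roll=[0,0])

```text
time_s: 11.3
tcp_pos: [0.4473, 0.2665, 0.0436]
ee_rot: [-0.0, 0.758, 0.652, 0.0]
wrist_force: [0.1, 0.3, 5.4]
grip_width: 0.008
```

Request:
jog_arm(grip=[1,1,0.5,0.4,0.4,0.4,0.4], travel=[[0,0,-2],[0,0,-4],[0,0,-4],[5,0,0],[5,0,0],[4,0,0],[0,0,0]], roll=[0,0,0,0,0,0,0])

```text
time_s: 12.0
tcp_pos: [0.4659, 0.4105, 0.142]
ee_rot: [-0.001, 0.756, 0.654, -0.0]
wrist_force: [-0.5, 0.3, -0.4]
grip_width: 0.373
```

```bash
python3 - <<'E'
from look import *
st()
zoom('top',(192,200,242,250),12,'t9')
zoom('top',(255,165,305,225),12,'tb9'); zoom('scene',(233,170,285,220),12,'sb9')
E
```

```text
t 12.0 tcp [0.4659 0.4105 0.142 ] rot [[0.144, 0.99, -0.002], [0.99, -0.144, 0.001], [0.001, -0.002, -1.0]] F [-0.53  0.26 -0.36] w 0.373
```

View pics/tb9.png

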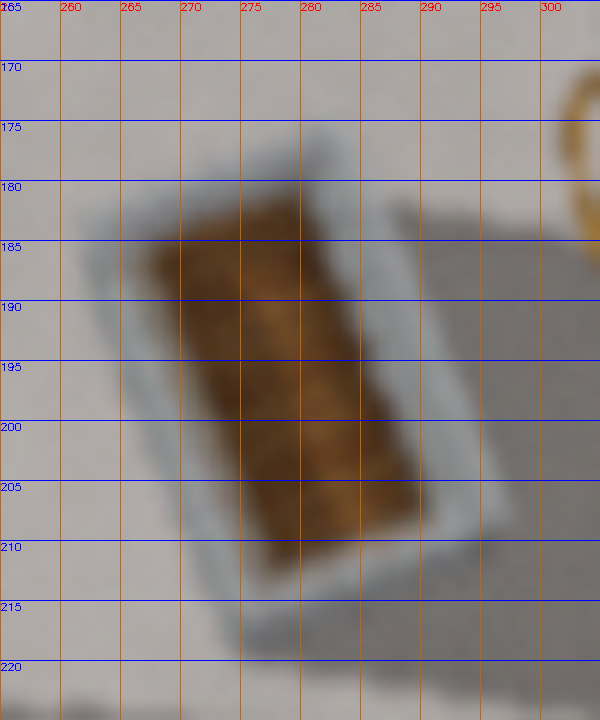

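View pics/sb9.png

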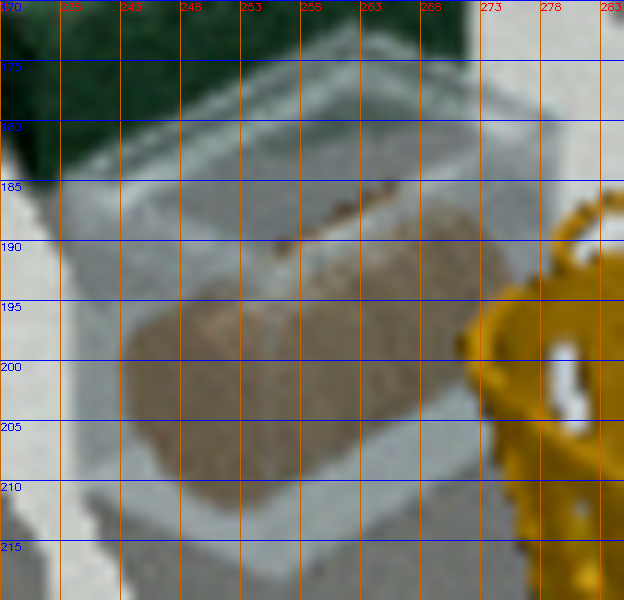

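View pics/t9.png

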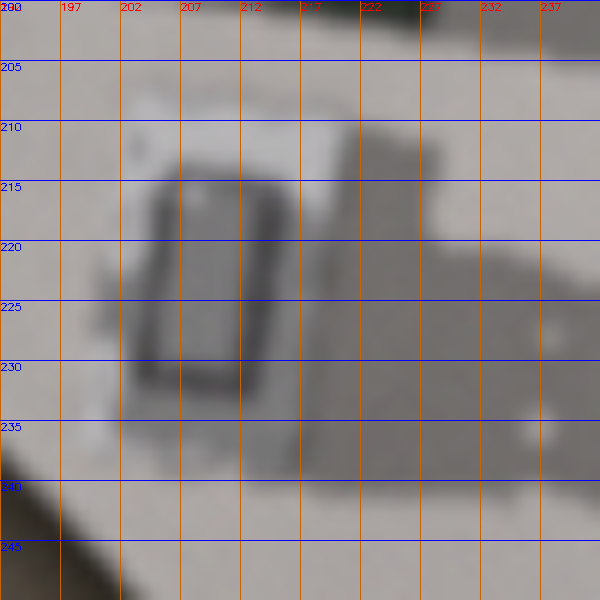

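```bash
python3 - <<'E'
from h import *
d=grab('top'); ds=grab('scene')
T=[(262,182.5),(282,176.5),(297.3,208.5),(275,218.5)]
S=[(263,172.7),(279.3,179.5),(255.3,193),(238.3,184.7)]
print(tri(d,T,ds,S).round(4))
for nm,dd,p in(('top',d,T),('scene',ds,S)):
    P=plane(dd,p,.105); v=np.roll(P,-1,0)-P
    print(nm,P.round(4)[:,:2].tolist(),P.mean(0).round(4),np.linalg.norm(v,axis=1).round(3),[np.degrees(np.arctan2(a[1],a[0])).round(1) for a in v])
def model(c,yaw):
    yaw=np.radians(yaw);ux=np.array([np.cos(yaw),np.sin(yaw),0]);uy=np.array([-ux[1],ux[0],0])
    for nm,hx,hy,z in(('rim',.062,.04,.105),('base',.062,.04,0)):
        Q=[np.r_[c,z]+ux*a*hx+uy*b*hy for a,b in((1,1),(1,-1),(-1,-1),(-1,1))]
        print(c,nm,'top',proj(d,Q).round(1).tolist(),'scene',proj(ds,Q).round(1).tolist())
model([.524,.021],22)
model([.521,.021],22)
E
```

```text
[[ 0.5754  0.0771  0.1035  0.0054]
 [ 0.5977  0.007   0.1017  0.0111]
 [ 0.4825 -0.0391  0.1043  0.0042]
 [ 0.4536  0.0358  0.1067  0.0115]]
top [[0.5725, 0.0781], [0.5917, 0.0095], [0.4804, -0.0382], [0.4485, 0.0378]] [0.5233 0.0218 0.105 ] [0.071 0.121 0.082 0.13 ] [np.float64(-74.3), np.float64(-156.8), np.float64(112.8), np.float64(18.0)]
scene [[0.5769, 0.0745], [0.6006, 0.0015], [0.4841, -0.0403], [0.4609, 0.0378]] [0.5306 0.0184 0.105 ] [0.077 0.124 0.081 0.122] [np.float64(-72.0), np.float64(-160.2), np.float64(106.6), np.float64(17.5)]
[0.524, 0.021] rim top [[261.1, 184.3], [282.6, 175.1], [297.6, 208.2], [275.8, 217.6]] scene [[259.5, 172.6], [277.4, 179.1], [254.4, 193.1], [236.2, 185.7]]
[0.524, 0.021] base top [[261.1, 190.2], [281.1, 181.7], [295.0, 212.5], [274.8, 221.3]] scene [[259.7, 198.0], [277.1, 205.1], [254.9, 220.0], [237.2, 212.1]]
[0.521, 0.021] rim top [[261.1, 185.1], [282.7, 176.0], [297.7, 209.0], [275.9, 218.5]] scene [[258.8, 172.8], [276.7, 179.3], [253.6, 193.3], [235.4, 185.9]]
[0.521, 0.021] base top [[261.1, 191.0], [281.1, 182.5], [295.0, 213.3], [274.8, 222.1]] scene [[259.0, 198.2], [276.3, 205.3], [254.1, 220.3], [236.5, 212.3]]
```

Request:
jog_arm(grip=[0.4,0.4,0.4,0.4,0.4,0.4,0.4], travel=[[-5,0,0],[-5,0,0],[-4.5,0.2,0],[0,0,3],[0,0,3],[0,0,1.5],[0,0,0]], roll=[0,0,0,0,0,0,0])

```text
time_s: 12.95
tcp_pos: [0.4472, 0.2591, 0.0669]
ee_rot: [-0.0, 0.759, 0.651, -0.002]
wrist_force: [0.0, 0.1, 0.8]
grip_width: 0.598
```

```bash
python3 - <<'E'
from h import *
st()
E
```

```text
t 12.95 tcp [0.4472 0.2591 0.0669] rot [[0.152, 0.988, -0.003], [0.988, -0.152, -0.002], [-0.003, -0.002, -1.0]] F [0.05 0.14 0.75] w 0.598
```

Request:
jog_arm(grip=[0.4,0.4,0.4,0.4,0.4], travel=[[0.77,-0.1,0],[0,0,1.2],[0,0,1.3],[0,0,1.1],[0,0,0]], roll=[0,0,0,0,0])

```text
time_s: 13.45
tcp_pos: [0.4475, 0.268, 0.0306]
ee_rot: [-0.0, 0.758, 0.652, -0.002]
wrist_force: [-0.4, -0.2, -0.1]
grip_width: 0.596
```

Request:
jog_arm(grip=[0.6,0.75,0.75,0.75,0.75,0.75,0.75], travel=[[0,0,0],[0,0,0],[0,0,0],[0,0,0],[0,0,0],[0,0,0],[0,0,0]], roll=[0,0,0,0,0,0,0], newtons=30)

```text
time_s: 14.15
tcp_pos: [0.4488, 0.2687, 0.0328]
ee_rot: [0.0, 0.758, 0.652, 0.0]
wrist_force: [-0.6, -2.9, 3.4]
grip_width: 0.295
```

```bash
python3 - <<'E'
from h import *
st()
E
```

```text
t 14.15 tcp [0.4488 0.2687 0.0328] rot [[0.15, 0.989, 0.0], [0.989, -0.15, -0.0], [-0.0, 0.0, -1.0]] F [-0.6  -2.93  3.44] w 0.295
```

Request:
jog_arm(grip=[0.75,0.75,0.75,0.75,0.75,0.75], travel=[[0,0,-2],[0,0,-3.5],[0,0,-4],[0,0,-4],[0,0,-3.5],[0,0,0]], roll=[0,0,0,0,0,0])

```text
time_s: 14.75
tcp_pos: [0.4504, 0.2705, 0.2074]
ee_rot: [-0.0, 0.758, 0.652, 0.004]
wrist_force: [0.8, -0.9, -3.0]
grip_width: 0.298
```

Request:
jog_arm(grip=[0.75,0.75,0.75,0.75,0.75,0.75,0.75,0.75], travel=[[-3.3,1.65,0],[-3.3,1.65,0],[-3.3,1.65,0],[-3.3,1.65,0],[-3.3,1.65,0],[-3.3,1.65,0],[-3.3,1.65,0],[0,0,0]], roll=[0,0,0,0,0,0,0,0])

```text
time_s: 15.55
tcp_pos: [0.5285, 0.0175, 0.2016]
ee_rot: [0.001, 0.761, 0.649, -0.001]
wrist_force: [0.6, 0.5, -1.2]
grip_width: 0.296
```

Request:
jog_arm(grip=[0.75,0.75,0.75,0.75,0.75,0.75], travel=[[0,0,0],[0,0,0],[0,0,0],[0,0,0],[0,0,0],[0,0,0]], roll=[-0.127,-0.127,-0.127,-0.127,0,0])

```text
time_s: 16.15
tcp_pos: [0.5277, 0.0235, 0.2018]
ee_rot: [-0.0, 0.572, 0.82, -0.0]
wrist_force: [-0.2, -0.0, -1.7]
grip_width: 0.296
```

```bash
python3 - <<'E'
from look import *
s=st()
M=R.from_quat(np.array(s['ee_rot'])[[1,2,3,0]]).as_matrix()
print('to tgt tool cm',(M.T@(np.array([.528,.021,.2])-s['tcp_pos'])*100).round(2), np.degrees(np.arctan2(M[1,0],M[0,0])))
zoom('scene',(215,120,285,215),8,'s10')
E
```

```text
t 16.15 tcp [0.5277 0.0235 0.2018] rot [[-0.346, 0.938, -0.001], [0.938, 0.346, 0.0], [0.0, -0.001, -1.0]] F [-0.16 -0.02 -1.66] w 0.296
to tgt tool cm [-0.24 -0.06  0.18] 110.26944859416818
```

View pics/s10.png

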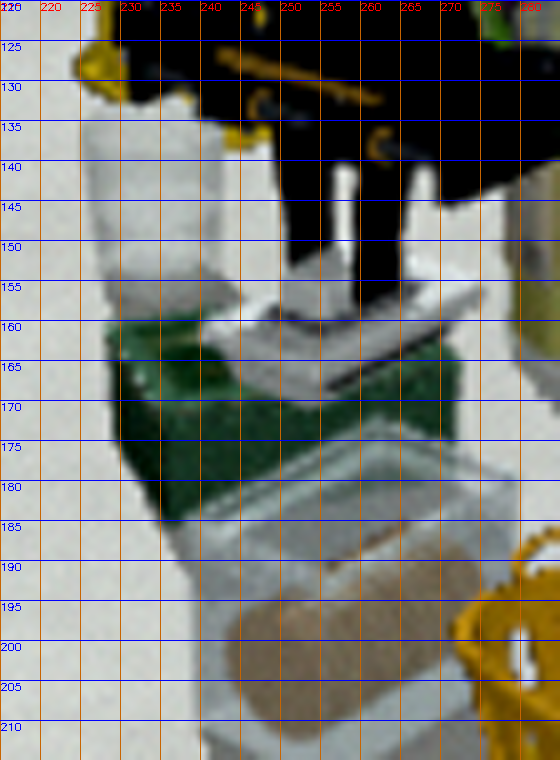

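```bash
python3 - <<'E'
from look import *
ds=grab('scene')
s=st(); c=s['tcp_pos']
yaw=np.radians(20.3);ux=np.array([np.cos(yaw),np.sin(yaw),0]);uy=np.array([-ux[1],ux[0],0])
def m(c,z,hx,hy,dx=0): return proj(ds,[np.r_[c[:2],z]+ux*(a*hx+dx)+uy*b*hy for a,b in((1,1),(1,-1),(-1,-1),(-1,1))]).round(1).tolist()
print('lid if centred at tcp',m(c,.195,.055,.033), 'bottom edge',m(c,.185,.055,.033))
for x in(.524,.528,.532): print(x,'rim',m([x,.0205],.105,.062,.04))
zoom('scene',(228,145,288,200),12,'s11')
E
```

```text
t 16.25 tcp [0.5279 0.0233 0.2022] rot [[-0.347, 0.938, -0.001], [0.938, 0.347, 0.0], [0.0, -0.0, -1.0]] F [ 0.6  -0.03 -1.6 ] w 0.296
lid if centred at tcp [[260.8, 150.2], [275.7, 155.3], [253.9, 166.3], [238.9, 160.6]] bottom edge [[260.8, 152.8], [275.7, 158.0], [254.0, 169.1], [239.0, 163.4]]
0.524 rim [[260.2, 172.7], [277.7, 179.5], [253.8, 193.1], [236.1, 185.5]]
0.528 rim [[261.2, 172.4], [278.7, 179.2], [254.9, 192.8], [237.2, 185.2]]
0.532 rim [[262.1, 172.2], [279.7, 178.9], [256.0, 192.5], [238.2, 184.9]]
```

View pics/s11.png

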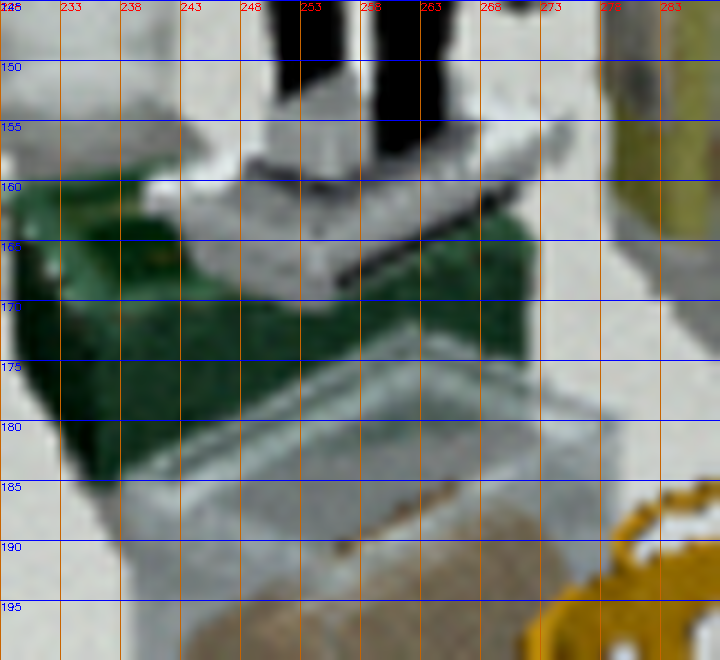

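Request:
jog_arm(grip=[0.75,0.75,0.75,0.75,0.75], travel=[[-0.28,0,1.5],[0,0,2.5],[0,0,2],[0,0,0],[0,0,0]], roll=[0,0,0,0,0])

```text
time_s: 16.8
tcp_pos: [0.5291, 0.0206, 0.143]
ee_rot: [-0.0, 0.571, 0.821, -0.0]
wrist_force: [-0.1, 0.3, -0.7]
grip_width: 0.292
```

```bash
python3 - <<'E'
from look import *
ds=grab('scene')
s=st()
zoom('scene',(228,155,288,210),12,'s12')
zoom('top',(250,160,310,225),9,'t12')
E
```

```text
t 16.85 tcp [0.5296 0.0206 0.1436] rot [[-0.349, 0.937, 0.001], [0.937, 0.349, 0.0], [-0.0, 0.001, -1.0]] F [ 0.91  0.4  -1.69] w 0.297
```

View pics/s12.png

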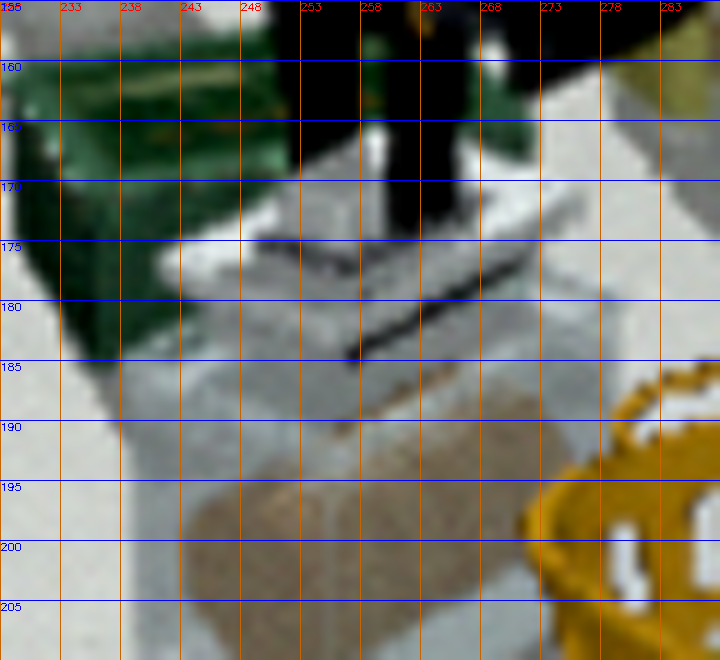

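View pics/t12.png

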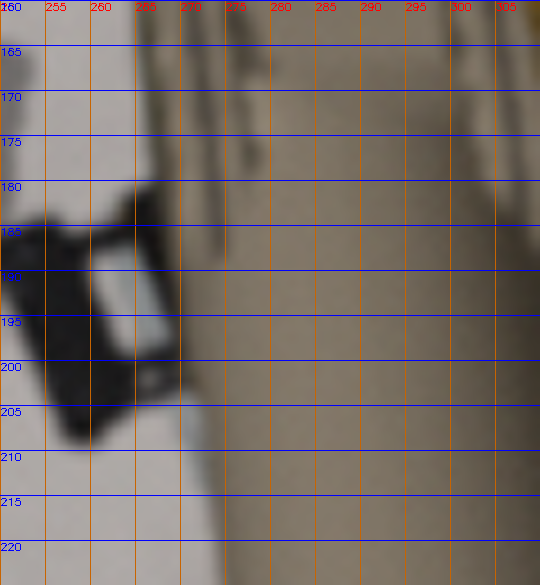

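Request:
jog_arm(grip=[0.75,0.75,0.75,0.75], travel=[[0,0,0.7],[0,0,0.7],[0,0,0],[0,0,0]], roll=[0,0,0,0])

```text
time_s: 17.35
tcp_pos: [0.5288, 0.0205, 0.1283]
ee_rot: [-0.0, 0.57, 0.821, -0.0]
wrist_force: [-0.3, -0.0, -1.4]
grip_width: 0.296
```

Request:
jog_arm(grip=[0.75,0.75,0.75], travel=[[0,0,0.4],[0,0,0.4],[0,0,0]], roll=[0,0,0])

```text
time_s: 17.65
tcp_pos: [0.5286, 0.0205, 0.1199]
ee_rot: [-0.0, 0.57, 0.821, -0.0]
wrist_force: [0.4, -0.6, -2.5]
grip_width: 0.295
```

Request:
jog_arm(grip=[0.75,0.75,0.75], travel=[[0,0,0.4],[0,0,0.2],[0,0,0]], roll=[0,0,0])

```text
time_s: 17.95
tcp_pos: [0.5288, 0.0205, 0.1142]
ee_rot: [-0.0, 0.57, 0.821, -0.0]
wrist_force: [-0.6, 0.3, -2.4]
grip_width: 0.294
```

Request:
jog_arm(grip=[0.75,0.75], travel=[[0,0,0.2],[0,0,0]], roll=[0,0])

```text
time_s: 18.15
tcp_pos: [0.529, 0.0206, 0.1124]
ee_rot: [-0.0, 0.57, 0.821, -0.0]
wrist_force: [0.2, 0.6, -2.2]
grip_width: 0.292
```

Request:
jog_arm(grip=[0.75,0.75], travel=[[0,0,0.1],[0,0,0]], roll=[0,0])

```text
time_s: 18.35
tcp_pos: [0.5292, 0.0206, 0.1118]
ee_rot: [0.0, 0.57, 0.821, 0.0]
wrist_force: [-0.8, -0.4, 0.2]
grip_width: 0.294
```

Request:
jog_arm(grip=[0.75,0.75], travel=[[0,0,0.1],[0,0,0]], roll=[0,0])

```text
time_s: 18.55
tcp_pos: [0.5292, 0.0206, 0.1108]
ee_rot: [0.0, 0.57, 0.821, 0.0]
wrist_force: [-2.9, -0.4, 4.7]
grip_width: 0.293
```

Request:
jog_arm(grip=[0.6,0.45,0.45,0.45,0.45], travel=[[0,0,0],[0,0,0],[0,0,0],[0,0,0],[0,0,0]], roll=[0,0,0,0,0])

```text
time_s: 19.05
tcp_pos: [0.529, 0.0206, 0.1105]
ee_rot: [-0.0, 0.57, 0.821, 0.0]
wrist_force: [-0.3, 0.1, -0.1]
grip_width: 0.542
```

Request:
jog_arm(grip=[0.45,0.45,1,1,1,1,1,1,1,1], travel=[[0,0,-2],[0,0,-3],[0,0,-1],[0,0,0],[0,0,0],[0,0,0],[0,0,0],[0,0,0],[0,0,0],[0,0,0]], roll=[0,0,0,0,0,0,0,0,0,0])

```text
time_s: 20.05
tcp_pos: [0.529, 0.0206, 0.1704]
ee_rot: [-0.0, 0.57, 0.822, -0.0]
wrist_force: [-0.0, 0.2, -0.2]
grip_width: 0.015
```

```bash
python3 - <<'E'
from look import *
s=st()
zoom('scene',(228,155,288,210),12,'s13')
E
```

```text
t 20.05 tcp [0.529  0.0206 0.1704] rot [[-0.35, 0.937, -0.0], [0.937, 0.35, 0.0], [0.0, -0.0, -1.0]] F [-0.04  0.21 -0.19] w 0.015
```

View pics/s13.png

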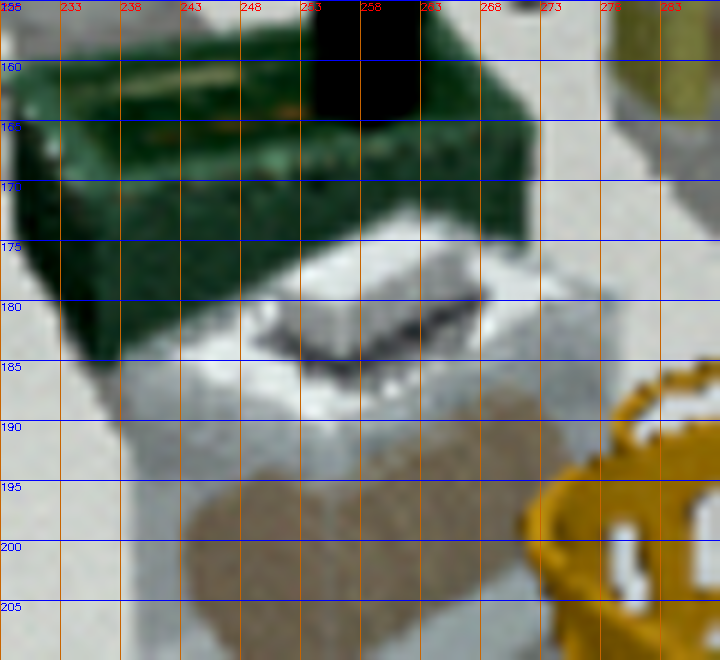

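Request:
jog_arm(grip=[1,1,1,1], travel=[[0,0,1.5],[0,0,1.5],[0,0,1.2],[0,0,0]], roll=[0,0,0,0])

```text
time_s: 20.5
tcp_pos: [0.528, 0.0204, 0.127]
ee_rot: [-0.001, 0.57, 0.821, -0.001]
wrist_force: [-0.3, 0.2, 0.0]
grip_width: 0.0
```

Request:
jog_arm(grip=[1,1], travel=[[0,0,0.3],[0,0,0]], roll=[0,0])

```text
time_s: 20.7
tcp_pos: [0.5293, 0.0206, 0.1258]
ee_rot: [0.0, 0.57, 0.821, 0.0]
wrist_force: [0.6, 0.0, 0.5]
grip_width: 0.007
```

Request:
jog_arm(grip=[1,1,1,1], travel=[[0,0,0.3],[0,0,0.3],[0,0,0.2],[0,0,0]], roll=[0,0,0,0])

```text
time_s: 21.1
tcp_pos: [0.5296, 0.0206, 0.1181]
ee_rot: [0.0, 0.57, 0.821, 0.001]
wrist_force: [-1.3, -0.3, 6.5]
grip_width: 0.006
```

Request:
jog_arm(grip=[1,1,1], travel=[[0,0,0.3],[0,0,0.2],[0,0,0]], roll=[0,0,0])

```text
time_s: 21.4
tcp_pos: [0.53, 0.0206, 0.1153]
ee_rot: [0.001, 0.57, 0.821, 0.001]
wrist_force: [-9.4, -0.4, 26.2]
grip_width: 0.003
```

Request:
jog_arm(grip=[1,1,1,1,1], travel=[[0,0,-0.5],[0,0,-0.8],[0,0,-0.8],[0,0,0],[0,0,0]], roll=[0,0,0,0,0])

```text
time_s: 21.9
tcp_pos: [0.5291, 0.0206, 0.1335]
ee_rot: [0.0, 0.57, 0.821, 0.0]
wrist_force: [0.6, -0.4, -0.7]
grip_width: 0.005
```

Request:
jog_arm(grip=[1,1,1], travel=[[0,0,0.7],[0,0,0],[0,0,0]], roll=[0,0,0])

```text
time_s: 22.2
tcp_pos: [0.5286, 0.0205, 0.1259]
ee_rot: [-0.0, 0.57, 0.821, -0.0]
wrist_force: [0.0, -0.6, -0.1]
grip_width: 0.005
```

Request:
jog_arm(grip=[1,1], travel=[[0,0,0.3],[0,0,0]], roll=[0,0])

```text
time_s: 22.4
tcp_pos: [0.5288, 0.0205, 0.1231]
ee_rot: [-0.0, 0.57, 0.821, -0.0]
wrist_force: [1.2, -0.2, -1.2]
grip_width: 0.005
```

No contact at 0.123, below where the knob's top stood when out (0.125). Feeling a bit lower to confirm it is held in.

Request:
jog_arm(grip=[1,1], travel=[[0,0,0.3],[0,0,0]], roll=[0,0])

```text
time_s: 22.6
tcp_pos: [0.5289, 0.0205, 0.1202]
ee_rot: [-0.0, 0.57, 0.821, -0.0]
wrist_force: [-0.5, -0.0, 0.1]
grip_width: 0.007
```

Request:
jog_arm(grip=[1,1], travel=[[0,0,0.1],[0,0,0]], roll=[0,0])

```text
time_s: 22.8
tcp_pos: [0.5291, 0.0206, 0.1196]
ee_rot: [-0.0, 0.57, 0.821, 0.0]
wrist_force: [-1.2, 0.2, 0.5]
grip_width: 0.006
```

Request:
jog_arm(grip=[1,1,1,1,1,1,1,1,1,1], travel=[[0,0,-1],[0,0,-3],[0,0,-4],[0,0,-4],[4,-1,0],[4,-1,0],[4,-1,0],[4,-1,0],[0,0,0],[0,0,0]], roll=[0,0,0,0,0,0,0,0,0,0])

```text
time_s: 23.8
tcp_pos: [0.4356, 0.1568, 0.2403]
ee_rot: [0.0, 0.57, 0.822, 0.0]
wrist_force: [0.4, -0.9, 0.2]
grip_width: 0.007
```

```bash
python3 - <<'E'
from look import *
s=st()
zoom('scene',(228,160,288,220),10,'s14'); zoom('top',(250,165,305,225),10,'t14')
grab('top','tf')
E
```

```text
t 23.8 tcp [0.4356 0.1568 0.2403] rot [[-0.351, 0.936, 0.001], [0.936, 0.351, 0.0], [-0.0, 0.001, -1.0]] F [ 0.41 -0.86  0.19] w 0.007
```

View pics/s14.png

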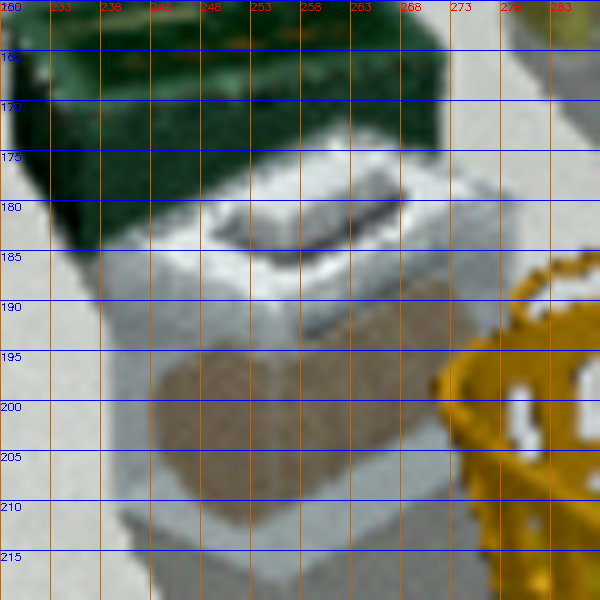

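View pics/t14.png

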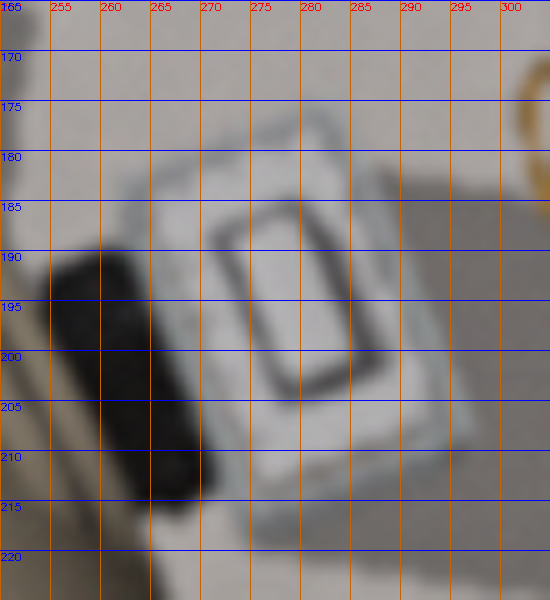

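View pics/tf.png

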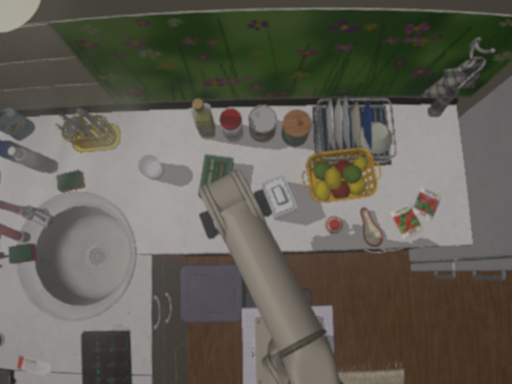

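```bash
python3 - <<'E'
from cell import job
print(job.job_done())
E
```

```text
the job is handed in; nothing more can be done
None
```

I handed the job in at about 23.9 s. The lid is home in the box rim with its knob held in, and no check failed outright. The hand-in reports no verdict.

- **Laying flat:** I pinched the lid across its long sides and lifted it clear of the tin. Pushing its foot against the worktop turned it flat in the fingers, and I let go. A light touch met the knob's top at 46 mm, so it was already out and needed no click.
- **Seating:** I took the lid by its knob and lowered it into the box. It touched down at exactly the home height, and after release the picture showed the flange level with the rim.
- **Locking:** I pressed the knob 10 mm to its stop, at about 26 N. Feeling again, the top now stands at about 119–120 mm. It was about 125 mm when out, so it is held in. The last pictures show the lid square in the rim, a dark seal bar under the lip, and the arm clear with near-zero wrist force.
- **Disagreement:** the two camera views differed by about 7 mm on the box's position along x. I aimed between them, and the lid went in with no noticeable side force.
- **Other things:** the timer, spoon rest, tumbler and seed tin look unmoved in the last overhead picture, though the arm hides part of the tin. I checked these by eye and did not measure them.

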